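# Lamp off, then draw out the light-box tray

## Task

Make the light-box ready for a fresh sample: with a fingertip press the raised end of the rocker switch on its top all the way down to turn the lamp off. Only then hook a fingertip behind the upright lip at the front of the tray and draw the tray out along its rail as far as it goes. Grasp and lift nothing, leave the beaker, jar and tube rack standing where they are, and finish with the robot clear of everything.

Things in the scene. Friction and masses are not known exactly. Their poses are not given: they have to be found in the camera images.
- lightbox: Low white light-box with a steel top, fixed to the bench, 220 mm deep (its x) by 240 mm wide (its y), top face 65 mm above the bench. Origin: centre of its underside, on the bench. Its front, where the tray comes out, faces its own -x; the front face is the plane x = -110 mm. Place and yaw vary.
- lip (a point): Middle of the top edge of the tray's lip, on its rear face (towards the light-box); moves with the tray, axes as the light-box. The lip: upright aluminium plate 110 mm long (y), 6 mm thick, top 58 mm above the bench; a 45 degree apron slopes down in front of it to 44 mm ahead. The pocket behind it is 32 mm deep (floor 26 mm above the bench), open at both ends.
- tray (a joint): How far the tray is drawn out along the light-box's -x, in m: 0 shut, 0.12 at the end stop. It starts up to 0.025 out, slides with about 2.5 N of friction and stays where it is left. When shut, the pocket between the lip's rear face and the light-box's front face is 50 mm long; it lengthens as the tray comes out.
- lamp_switch (a joint): Angle of the grey rocker switch (black bezel), rad: 0 = lamp on (start), 0.40 = lamp off, at its stop. It stays where it is left. Rocker 52 mm long (light-box x) by 32 mm wide; axle across its middle along the light-box's y, at light-box x = -35, y = +85 mm, 70 mm above the bench. The bezel round it is also 70 mm high.
- switch_end (a point): Point on the upper face of the rocker's half towards the light-box's rear (+x), mid-width, 18 mm from the axle, 8 mm from the end. Lamp on: this half is raised, sloping up at 0.4 rad, this point 83 mm above the bench. Pressed fully down: level, this point 76 mm above the bench. About 3 N pressed here turns it.
- beaker_mid (a point): Centre of a loose glass beaker, 72 mm across, 85 mm tall; a bystander.
- jar_mid (a point): Centre of a loose amber jar with black lid, 60 mm across, 90 mm tall; a bystander.
- rack_mid (a point): Centre (18 mm up) of a loose white tube rack, 60 x 110 mm, 45 mm tall with its tubes; a bystander.

How it is judged:
By the outcome, as a careful person would: the job done as asked, in the order asked, and still so for the second after the job is handed in, with the robot touching nothing.
It also fails if it takes over 45 s, if anything falls off the work surface, if the arm or the gripper's body presses on something with over 40 N, if the wrist force passes 120 N, or if a joint passes its speed limit or range.

## Robot

A 6-joint arm with a two-finger parallel gripper is mounted at the origin on the work surface. World frame = base frame: x ahead of the robot, y to its left, z up, the work surface at z = 0. Lengths are in m, angles in rad, forces in N, time in s.
With the tool pointing down it reaches from about 0.3 to 0.775 m from the base axis. Payload 14.6 kg.
Tool frame: the origin (TCP) lies midway between the tips of the shut fingers; the grasp point (between the pads) lies 19 mm behind it (r.grip_depth is the distance from the TCP to the grasp point, in m); z points along the fingers, y is the line along which they close (so a half turn about z gives the same grasp; the last joint's range is limited). The gripper opens to 85 mm and grips with 20 to 120 N. Pads are 22 mm wide; open, the fingers measure 114 mm over their backs; the gripper's body (76 mm by 85 mm) begins 54 mm behind the grasp point. The pads swing forward as they close: fully open they stand 13 mm farther back than shut.
Start: joints at [-1.176, 0.3, 1.521, -0, 1.321, -0.067], TCP at [0.245, -0.492, 0.231] pointing down, gripper open.
Joint ranges: [-3.03, 3.03], [-0.79, 2.21], [0.23, 2.52], [-1.04, 4.18], [0, 3.07], [-2.55, 2.55]. Speed limits (rad/s): [2.22, 2.22, 2.57, 3.14, 3.14, 3.14].

## Interface

Orientations are given as a rotation vector (axis times angle).
In Python, from plant import readout, cams, r gives the robot as it stands. The module is installed in compiled form; this text tells all that it offers.
- The arm moves only by the shell command python3 -m pendant 'ROWS' [OPENING] [FORCE]. ROWS is JSON, a list of rows, each an object with "delta_pos": the shift along the tool's x, y, z in m, a list of three; "turn": the turn about the tool's z in rad. A call has 1 to 20 rows; each row shifts and turns the commanded pose from where the row before left it, along the tool's axes as they then stand; what a row does not reach is not made up. A row lasts 1/8 s, in which the tool goes at most 62.5 mm and 10.7 degrees, less where a joint would pass 70% of its speed; a pose out of reach is approached as far as the arm can. A call is refused whole if a number of a shift passes 0.0625 or a number of a turn 0.188, either way. A call with a gripper value outside its range is refused whole. OPENING is the opening in per cent of the stroke, from 0 (shut) to 100 (fully open), set as the call begins (- or left out, the last holds). The fingers move at their own pace and stop on an object; FORCE is the grip in N (left out, the last holds). Time passes only in rows, so rows that do not move let the fingers close. It gives the time, the measured TCP pose, the force, the opening and the grip force at its end, in the units of the state.
- readout.state(): the state, without advancing time (a new reading comes with each control period).
- cams.grab_frame(name): name is "scene" or "side" or "wrist"; returns a dict with "pixels" (480x640x3 uint8, red, green, blue), "fx", "fy", "cx", "cy" (pixels), "k1" (the pictures are not rectified: a ray, as slopes to the right and down, at radius r is drawn at 1 + k1 r^2 times it, then the intrinsics apply), "eye" and "rotation" of the camera in the world; the wrist camera has in their place "hand_eye" (4x4, takes a point from camera to tool coordinates, whose origin is the TCP and whose axes are the flange's). Camera axes: x right, y down, z forward; pixel columns grow to the right and rows downward; lengths in m; the calibration is good to about 2 mm. A picture is of the moment at which its call begins: read the wrist's pose just before it. There is no depth.
- r.sign_off(): hands the job in; it is judged then, once.
The state is a dict: "t": time; "joint_positions": joint angles; "dq": joint speeds; "joint_efforts": joint torques, N m; "position": TCP position; "ee_rot": TCP orientation; "ft_force": force on the tool from outside, world axes, zero at the start; "moment": the same for the moment, N m; "opening": finger opening in m; "grasp_force": force on a finger pad.
Only numpy, scipy, OpenCV 4.12 (cv2) and the standard library are available. Lean on these libraries where they do the work, as an engineer would, in place of code of your own. Each camera call takes 0.05 s, during which the arm holds its last target. There are 200 camera calls.

## Working session

There is one attempt and no reset: what is moved stays moved. The work goes in short steps, Python scripts to look and compute and a shell command to move; the robot and the scene stay as the last step left them, time stands still between calls to the robot, and variables do not carry over. Pictures are saved under pics/ and viewed, at most 10 in all, crops included, and the job is handed in when it is done.

```bash
mkdir -p pics; cat > h.py <<'E'
import numpy as np, cv2
from scipy.spatial.transform import Rotation as R
from plant import readout, cams, r
def grab(name,fn=None):
    s=readout.state(); f=cams.grab_frame(name)
    if fn: cv2.imwrite('pics/'+fn,cv2.cvtColor(f['pixels'],cv2.COLOR_RGB2BGR))
    if name=='wrist':
        T=np.eye(4);T[:3,:3]=R.from_rotvec(s['ee_rot']).as_matrix();T[:3,3]=s['position']
        M=T@np.array(f['hand_eye']); f['eye']=M[:3,3]; f['rotation']=M[:3,:3]
    return f
def ray(f,uv):
    K=np.array([[f['fx'],0,f['cx']],[0,f['fy'],f['cy']],[0,0,1.]])
    p=cv2.undistortPoints(np.array([[uv]],float),K,np.array([f['k1'],0,0,0.]))[0,0]
    return np.array(f['rotation'])@np.array([p[0],p[1],1])
def onz(f,uv,z):
    d=ray(f,uv);e=np.array(f['eye']);return e+d*(z-e[2])/d[2]
E
python3 - <<'E'
from h import *
for n in ('scene','side'):
    f=grab(n,n+'1.png');print(n,np.round(f['eye'],3),np.round(f['rotation'],3).tolist(),f['fx'],f['k1'])
s=readout.state();print(s)
E
```

```text
scene [1.261 0.361 0.875] [-1.273, -2.286, 0.938] 586.6245999085518 -0.047231000290751356
side [ 0.449 -0.647  0.708] [-2.367, 0.313, -0.118] 486.1245245673228 -0.0031954798322607727
{'t': 0.1, 'joint_positions': array([-1.17561937e+00,  3.00423999e-01,  1.52152293e+00,  6.04166290e-06,
        1.32067968e+00, -6.65944088e-02]), 'dq': array([-2.48919158e-04, -1.75265279e-03, -5.36126992e-05,  2.17618206e-03,
        4.10676163e-04, -3.20433850e-04]), 'joint_efforts': array([ 2.40135414e-03, -5.44373810e+01, -3.62366331e+01,  2.10773453e-05,
        3.08232309e-03, -2.64305740e-06]), 'position': array([ 0.2449661 , -0.4922046 ,  0.23077175]), 'ee_rot': array([-3.05723429e+00, -7.18685474e-01,  2.56478542e-04]), 'ft_force': array([ 0.42091817, -0.10956833, -0.45267552]), 'moment': array([-0.02490639,  0.03814114,  0.02680868]), 'grasp_force': 0.0, 'opening': 0.08576003835554294}
```

View pics/scene1.png

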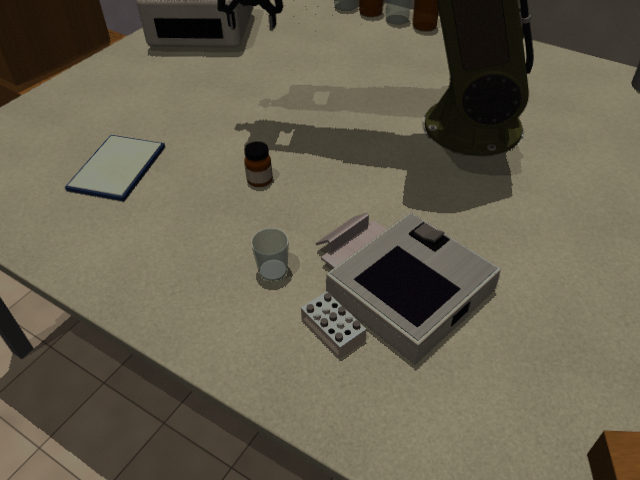

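View pics/side1.png

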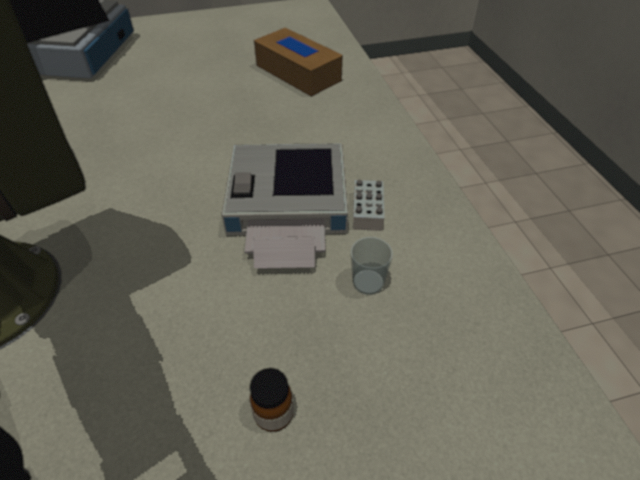

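The scene view shows the box with top corners near (415,218), (498,270), (418,335) and (328,280), the rocker at (428,235) and the lip at (345,228). In the side view the corners are near (233,145), (342,145), (347,210) and (225,212), the rocker at (243,184), the lip at (285,240), the beaker at (370,268), the rack at (369,205) and the jar at (271,400).

```bash
sed -i "s/^    return f$/    else: f['rotation']=R.from_rotvec(f['rotation']).as_matrix()\n    return f/" h.py
python3 - <<'E'
from h import *
fs={n:grab(n) for n in('scene','side')}
for n,c in(('scene',[(415,218),(498,270),(418,335),(328,280)]),('side',[(225,212),(233,145),(342,145),(347,212)])):
    P=np.array([onz(fs[n],p,.065)[:2] for p in c]);print(n,P.round(3).tolist(),'ctr',P.mean(0).round(3),'edges',np.linalg.norm(P-np.roll(P,-1,0),axis=1).round(3))
    d=P[1]-P[0]+P[2]-P[3];print('yaw x',np.degrees(np.arctan2(d[1],d[0])))
def pt(n,uv,z):print(n,uv,z,onz(fs[n],uv,z).round(3))
pt('side',(243,184),.076);pt('scene',(428,233),.076)
pt('side',(247,229),.058);pt('side',(325,228),.058);pt('scene',(318,241),.058);pt('scene',(368,215),.058)
pt('side',(369,281),0);pt('scene',(272,271),0);pt('side',(369,190),.045);pt('scene',(334,320),.045);pt('side',(269,383),.09);pt('scene',(257,150),.09)
for n,b in(('side',(215,130,400,300)),('scene',(300,190,520,370))):
    x0,y0,x1,y1=b;c=fs[n]['pixels'][y0:y1,x0:x1,::-1]
    k=800/(x1-x0);cv2.imwrite(f'pics/{n}c.png',cv2.resize(c,None,fx=min(k,600/(y1-y0)),fy=min(k,600/(y1-y0)),interpolation=2));print(n,min(k,600/(y1-y0)))
E
```

```text
scene [[0.45, 0.052], [0.496, 0.243], [0.703, 0.181], [0.68, -0.011]] ctr [0.582 0.116] edges [0.197 0.217 0.193 0.237]
yaw x 79.81324962008067
side [[0.444, 0.033], [0.488, 0.237], [0.717, 0.174], [0.666, -0.028]] ctr [0.579 0.104] edges [0.209 0.238 0.208 0.23 ]
yaw x 76.79572783015313
side (243, 184) 0.076 [0.488 0.09  0.076]
scene (428, 233) 0.076 [0.486 0.096 0.076]
side (247, 229) 0.058 [ 0.477 -0.015  0.058]
side (325, 228) 0.058 [ 0.617 -0.051  0.058]
scene (318, 241) 0.058 [ 0.6   -0.083  0.058]
scene (368, 215) 0.058 [ 0.485 -0.036  0.058]
side (369, 281) 0 [ 0.674 -0.147  0.   ]
scene (272, 271) 0 [ 0.671 -0.147 -0.   ]
side (369, 190) 0.045 [0.735 0.041 0.045]
scene (334, 320) 0.045 [0.737 0.038 0.045]
side (269, 383) 0.09 [ 0.459 -0.339  0.09 ]
scene (257, 150) 0.09 [ 0.461 -0.332  0.09 ]
side 3.5294117647058822
scene 3.3333333333333335
```

View pics/sidec.png

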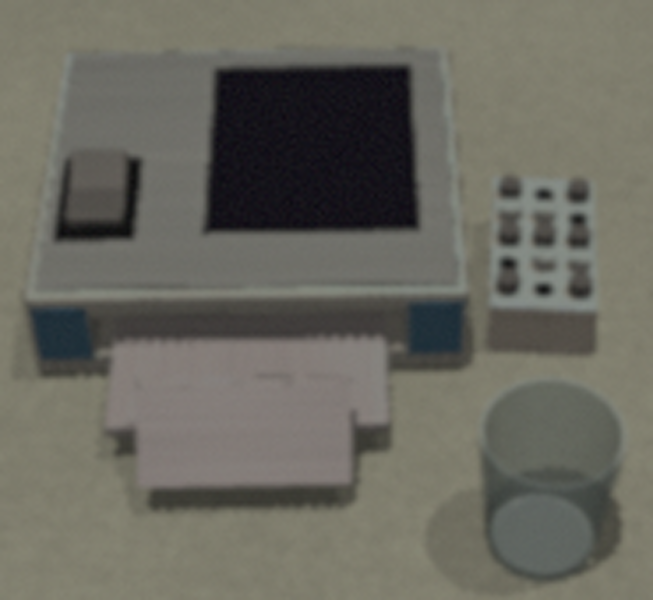

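The crop shows the rocker at (97,190) with its rear half raised, the apron from about y=380 to 487, and the lip's top edge at the faint line y≈378. I'll move above the box, shut and yaw-aligned, for a wrist look.

```bash
cat >> h.py <<'E'
def go(target,yaw=None):
    s=readout.state();M=R.from_rotvec(s['ee_rot']).as_matrix()
    print('pos',np.round(s['position'],4),'tool x yaw',np.degrees(np.arctan2(M[1,0],M[0,0])).round(2),'zdir',M[:,2].round(3))
    if yaw is not None: 
        b=np.degrees(np.arctan2(M[1,0],M[0,0]));t=-np.radians((yaw-b+180)%360-180);print('turn',t.round(3),'or',(t+np.pi).round(3),(t-np.pi).round(3),'j6',s['joint_positions'][5].round(3))
    print('delta tool',(M.T@(np.array(target)-s['position'])).round(4))
E
python3 -c "
from h import *
go([.53,-.0,.30],77.5)"
```

```text
pos [ 0.245  -0.4923  0.231 ] tool x yaw 26.46 zdir [-0.     0.001 -1.   ]
turn -0.891 or 2.251 -4.032 j6 -0.067
delta tool [ 0.4745 -0.3138 -0.0688]
```

```bash
python3 -m pendant '[{"delta_pos":[0.03,-0.02,-0.02],"turn":0},{"delta_pos":[0.0404,-0.0267,-0.02],"turn":0},{"delta_pos":[0.0404,-0.0267,-0.02],"turn":0},{"delta_pos":[0.0404,-0.0267,-0.01],"turn":0},{"delta_pos":[0.0404,-0.0267,0],"turn":0},{"delta_pos":[0.0404,-0.0267,0],"turn":0},{"delta_pos":[0.0404,-0.0267,0],"turn":0},{"delta_pos":[0.0404,-0.0267,0],"turn":0},{"delta_pos":[0.0404,-0.0267,0],"turn":0},{"delta_pos":[0.0404,-0.0267,0],"turn":0},{"delta_pos":[0.0404,-0.0267,0],"turn":0},{"delta_pos":[0.0404,-0.0267,0],"turn":0},{"delta_pos":[0,0,0],"turn":-0.178},{"delta_pos":[0,0,0],"turn":-0.178},{"delta_pos":[0,0,0],"turn":-0.178},{"delta_pos":[0,0,0],"turn":-0.178},{"delta_pos":[0,0,0],"turn":-0.178},{"delta_pos":[0,0,0],"turn":0},{"delta_pos":[0,0,0],"turn":0}]' 0 20
python3 - <<'E'
from h import *
go([.53,-.0,.30],77.5)
f=grab('wrist','w1.png');print(np.round(f['eye'],3))
E
```

```text
t: 2.58
position: [0.5299, -0.0002, 0.3012]
ee_rot: [-2.455, -1.96, 0.0]
ft_force: [-0.7, -0.0, -0.2]
opening: 0.0001
grasp_force: 0.0
pos [ 5.299e-01 -2.000e-04  3.012e-01] tool x yaw 77.22 zdir [-0.  0. -1.]
turn -0.005 or 3.137 -3.146 j6 0.154
delta tool [0.0002 0.     0.0012]
[0.548 0.077 0.445]
```

View pics/w1.png

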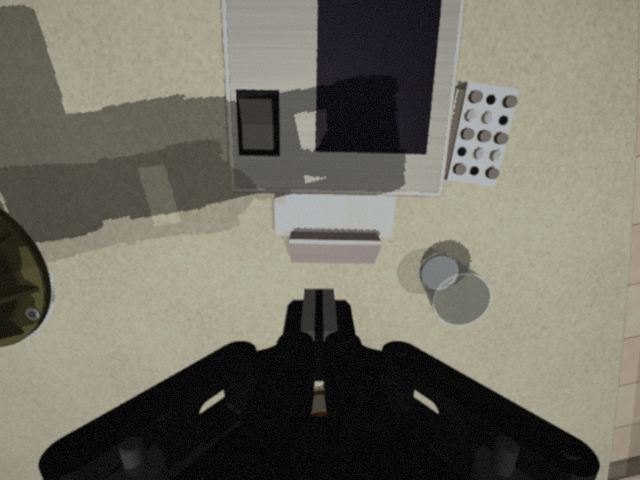

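The wrist view shows the box's front top edge from (233,191) to (441,194), side edges reaching (223,0) and (462,0), and the bezel spanning (237,90) to (280,156). The lip's rear face is the dark strip above its bright top edge, at y≈240 from x=290 to 381, and the beaker rim is at (461,299).

```bash
python3 - <<'E'
from h import *
f=grab('wrist')
A=onz(f,(233,191),.065);B=onz(f,(441,194),.065);C=onz(f,(223,0),.065);D=onz(f,(462,0),.065)
ang=lambda a,b:np.degrees(np.arctan2((b-a)[1],(b-a)[0]))
print(A.round(4),B.round(4),'w',np.linalg.norm(A-B),'front yaw',ang(B,A)-90,'sides',ang(A,C),ang(B,D))
yaw=np.radians((ang(B,A)-90+ang(A,C)+ang(B,D))/3);x=np.array([np.cos(yaw),np.sin(yaw)]);y=np.array([-x[1],x[0]])
O=(A+B)[:2]/2+.11*x;print('yaw',np.degrees(yaw),'O',O)
L=lambda p:np.array([(p[:2]-O)@x,(p[:2]-O)@y]).round(4)
print('bezel centre',L(onz(f,(258.5,123),.07)))
for u in((290,239),(381,239)):print('lip',L(onz(f,u,.058)))
print('beaker',L(onz(f,(461,299),.085)),'rack near corner',L(onz(f,(448,178),.045)))
print('switch_end',O-.017*x+.085*y, O+(-.035+.018)*x+.085*y)
m=f['pixels'].mean(2)[222:250,335].round(0);print(m)
E
```

```text
[0.4398 0.0328 0.065 ] [ 0.6668 -0.0219  0.065 ] w 0.2335719293328913 front yaw 76.45316317792043 sides 76.32840690127362 76.64934374485469
yaw 76.47697127468292 O [0.57901571 0.11241234]
bezel centre [-0.0372  0.0846]
lip [-0.1679  0.0542]
lip [-0.1665 -0.054 ]
beaker [-0.231  -0.1492] rack near corner [-0.0947 -0.1301]
switch_end [0.49239704 0.11575972] [0.49239704 0.11575972]
[181. 176. 176. 176. 180. 174. 141. 114. 100.  98.  79.  65.  66.  62.
  63.  61.  64.  93. 149. 173. 179. 171. 153. 144. 143. 141. 143. 139.]
```

Everything fits: yaw 76.5°, bezel within 2 mm of its given place, and the lip rear face at box x ≈ -0.167, so the tray is about 7 mm out. Next is the rocker.

```bash
python3 -c "
from h import *
go([.492,.115,.11],76.5)"
```

```text
pos [ 5.300e-01 -2.000e-04  3.013e-01] tool x yaw 77.3 zdir [-0.  0. -1.]
turn 0.014 or 3.156 -3.128 j6 0.152
delta tool [ 0.104  -0.0624  0.1913]
```

```bash
python3 -m pendant '[{"delta_pos":[0.026,-0.0156,0.02],"turn":0},{"delta_pos":[0.026,-0.0156,0.035],"turn":0},{"delta_pos":[0.026,-0.0156,0.035],"turn":0},{"delta_pos":[0.026,-0.0156,0.035],"turn":0},{"delta_pos":[0,0,0.035],"turn":0.014},{"delta_pos":[0,0,0.031],"turn":0},{"delta_pos":[0,0,0],"turn":0},{"delta_pos":[0,0,0],"turn":0}]'
python3 - <<'E'
from h import *
go([.492,.115,.075])
f=grab('wrist');c=f['pixels'][60:400,150:550,::-1];cv2.imwrite('pics/w2.png',cv2.resize(c,None,fx=1.7,fy=1.7))
E
```

```text
t: 3.68
position: [0.4923, 0.1149, 0.1116]
ee_rot: [2.465, 1.947, 0.002]
ft_force: [-0.1, -0.1, 0.1]
opening: -0.0001
grasp_force: 0.0
pos [0.4923 0.1149 0.1116] tool x yaw 76.6 zdir [ 0.001  0.    -1.   ]
delta tool [-0.     -0.0003  0.0366]
```

View pics/w2.png

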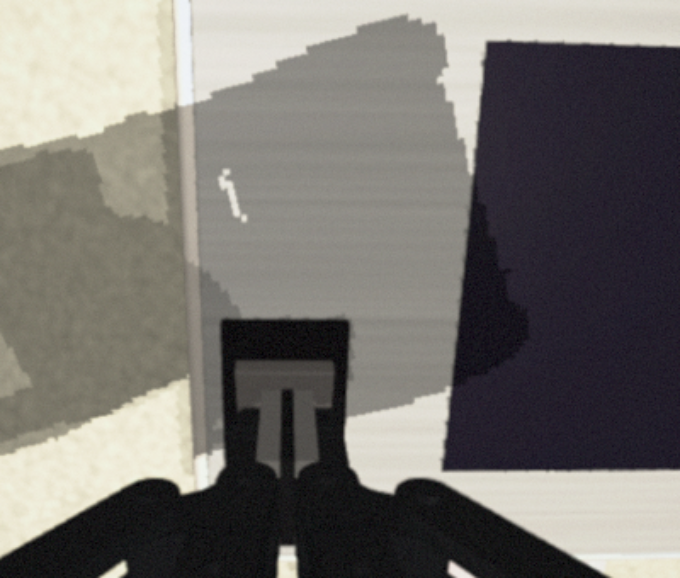

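The shut fingertips, at crop (287,400), are centred over the raised rocker half. I'll press down.

```bash
python3 -m pendant '[{"delta_pos":[0,0,0.02],"turn":0},{"delta_pos":[0,0,0.007],"turn":0},{"delta_pos":[0,0,0.003],"turn":0},{"delta_pos":[0,0,0.003],"turn":0},{"delta_pos":[0,0,0.002],"turn":0},{"delta_pos":[0,0,0.001],"turn":0},{"delta_pos":[0,0,0],"turn":0},{"delta_pos":[0,0,0],"turn":0}]'
```

```text
t: 4.72
position: [0.4922, 0.115, 0.0757]
ee_rot: [2.464, 1.948, 0.002]
ft_force: [-5.3, 0.6, 20.1]
opening: -0.0002
grasp_force: 9.6
```

```bash
python3 -m pendant '[{"delta_pos":[0,0,0.001],"turn":0},{"delta_pos":[0,0,0],"turn":0},{"delta_pos":[0,0,0],"turn":0}]'; python3 -m pendant '[{"delta_pos":[0,0,-0.02],"turn":0},{"delta_pos":[0,0,-0.05],"turn":0},{"delta_pos":[0,0,-0.05],"turn":0},{"delta_pos":[-0.035,0.02,-0.05],"turn":0},{"delta_pos":[-0.035,0.02,0],"turn":0},{"delta_pos":[-0.03,0.025,0],"turn":0},{"delta_pos":[0,0,0],"turn":0},{"delta_pos":[0,0,0],"turn":0}]'
python3 - <<'E'
from h import *
x=np.array([np.cos(np.radians(76.5)),np.sin(np.radians(76.5))]);y=np.array([-x[1],x[0]]);O=np.array([.579,.1115])
print(O-.138*x)
go([*(O-.138*x),.036],76.5)
f=grab('wrist');c=f['pixels'][60:400,150:550,::-1];cv2.imwrite('pics/w3.png',cv2.resize(c,None,fx=1.7,fy=1.7))
E
```

```text
t: 5.1
position: [0.4923, 0.115, 0.0755]
ee_rot: [2.464, 1.948, 0.003]
ft_force: [-9.6, 0.3, 30.7]
opening: -0.0001
grasp_force: 15.2
t: 6.1
position: [0.5312, 0.0038, 0.2416]
ee_rot: [-2.464, -1.947, 0.001]
ft_force: [-0.2, 0.2, 0.3]
opening: -0.0002
grasp_force: 0.0
[ 0.54678454 -0.02268705]
pos [0.5312 0.0038 0.2416] tool x yaw 76.63 zdir [-0.001 -0.    -1.   ]
turn 0.002 or 3.144 -3.139 j6 0.172
delta tool [-0.0221  0.0215  0.2056]
```

View pics/w3.png

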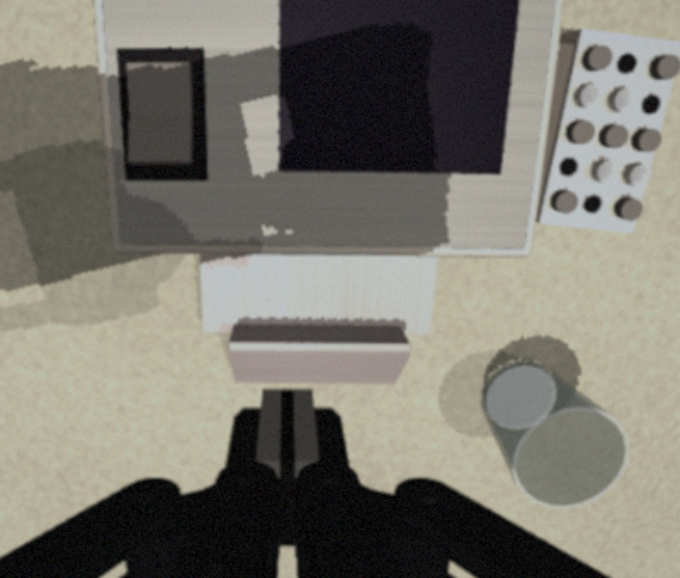

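The rocker's force rose stiffly at z≈0.0755, so it is at its stop. The lip's rear top edge is at crop y≈342 from x=230 to 408, and the box front edge at crop y≈250. I'll check the pocket position once more before going in.

```bash
python3 - <<'E'
from h import *
f=grab('wrist');g=lambda u,v,z:onz(f,(150+u/1.7,60+v/1.7),z).round(4)
a,b,c,d=g(230,341,.058),g(408,343,.058),g(118,250,.065),g(528,254,.065)
x=np.array([np.cos(np.radians(76.5)),np.sin(np.radians(76.5))])
m=(a+b)/2;n=(c+d)/2;print('lip',m,np.linalg.norm(a-b),'pocket',(n-m)[:2]@x)
t=m[:2]+.028*x;print(t);go([*t,.036],76.5)
E
```

```text
lip [ 0.53895 -0.05025  0.058  ] 0.1077100738092774 pocket 0.05738843458580875
[ 0.54548647 -0.02302364]
pos [0.5312 0.0043 0.2418] tool x yaw 76.7 zdir [-0.  0. -1.]
turn 0.003 or 3.145 -3.138 j6 0.171
delta tool [-0.0233  0.0203  0.2058]
```

```bash
python3 -m pendant '[{"delta_pos":[-0.012,0.01,0.02],"turn":0},{"delta_pos":[-0.011,0.0105,0.04],"turn":0},{"delta_pos":[0,0,0.04],"turn":0},{"delta_pos":[0,0,0.035],"turn":0},{"delta_pos":[0,0,0.025],"turn":0},{"delta_pos":[0,0,0.02],"turn":0},{"delta_pos":[0,0,0.015],"turn":0},{"delta_pos":[0,0,0.0105],"turn":0},{"delta_pos":[0,0,0],"turn":0},{"delta_pos":[0,0,0],"turn":0}]'
```

```text
t: 7.45
position: [0.5465, -0.0235, 0.0371]
ee_rot: [2.464, 1.948, 0.001]
ft_force: [-0.5, 0.3, -0.0]
opening: -0.0
grasp_force: 0.0
```

No contact, at depth. Now I'll draw the tray out.

```bash
python3 -m pendant '[{"delta_pos":[-0.01,0,0],"turn":0},{"delta_pos":[-0.004,0,0],"turn":0},{"delta_pos":[-0.004,0,0],"turn":0},{"delta_pos":[-0.008,0,0],"turn":0},{"delta_pos":[-0.01,0,0],"turn":0},{"delta_pos":[-0.012,0,0],"turn":0},{"delta_pos":[-0.012,0,0],"turn":0},{"delta_pos":[-0.012,0,0],"turn":0},{"delta_pos":[-0.012,0,0],"turn":0},{"delta_pos":[-0.012,0,0],"turn":0},{"delta_pos":[-0.01,0,0],"turn":0},{"delta_pos":[-0.008,0,0],"turn":0},{"delta_pos":[-0.005,0,0],"turn":0},{"delta_pos":[0,0,0],"turn":0},{"delta_pos":[0,0,0],"turn":0}]'
```

```text
t: 9.32
position: [0.5189, -0.1393, 0.0366]
ee_rot: [2.464, 1.948, 0.0]
ft_force: [-0.4, -0.3, -0.0]
opening: 0.0002
grasp_force: 0.0
```

```bash
python3 -m pendant '[{"delta_pos":[-0.004,0,0],"turn":0},{"delta_pos":[-0.004,0,0],"turn":0},{"delta_pos":[-0.003,0,0],"turn":0},{"delta_pos":[0,0,0],"turn":0},{"delta_pos":[0,0,0],"turn":0}]'
```

```text
t: 9.95
position: [0.516, -0.1501, 0.0364]
ee_rot: [-2.465, -1.948, 0.0]
ft_force: [-1.2, -0.6, -0.4]
opening: -0.0001
grasp_force: 0.0
```

```bash
python3 -m pendant '[{"delta_pos":[-0.002,0,0],"turn":0},{"delta_pos":[-0.002,0,0],"turn":0},{"delta_pos":[0,0,0],"turn":0},{"delta_pos":[0,0,0],"turn":0}]'
```

```text
t: 10.45
position: [0.5155, -0.1523, 0.0364]
ee_rot: [-2.463, -1.948, -0.002]
ft_force: [3.2, 15.5, 1.3]
opening: 0.0003
grasp_force: 7.8
```

The end stop is reached: force rose to 16 N. I'll nudge 1 mm more, then back off, go straight up and verify.

```bash
python3 -m pendant '[{"delta_pos":[-0.001,0,0],"turn":0},{"delta_pos":[0,0,0],"turn":0},{"delta_pos":[0,0,0],"turn":0}]'; python3 -m pendant '[{"delta_pos":[0.01,0,0],"turn":0},{"delta_pos":[0.015,0,0],"turn":0},{"delta_pos":[0,0,0],"turn":0},{"delta_pos":[0,0,-0.02],"turn":0},{"delta_pos":[0,0,-0.05],"turn":0},{"delta_pos":[0,0,-0.05],"turn":0},{"delta_pos":[0,0,-0.05],"turn":0},{"delta_pos":[0,0,-0.04],"turn":0},{"delta_pos":[0,0,0],"turn":0},{"delta_pos":[0,0,0],"turn":0}]'
python3 - <<'E'
from h import *
f=grab('wrist','w4.png');f=grab('side');cv2.imwrite('pics/s2.png',cv2.resize(f['pixels'][120:440,190:420,::-1],None,fx=1.8,fy=1.8))
E
```

```text
t: 10.82
position: [0.5154, -0.1523, 0.0364]
ee_rot: [-2.462, -1.947, -0.004]
ft_force: [5.2, 23.5, 1.9]
opening: 0.0001
grasp_force: 12.0
t: 12.08
position: [0.5204, -0.1306, 0.2456]
ee_rot: [-2.464, -1.947, 0.001]
ft_force: [-0.4, 0.5, -0.5]
opening: -0.0001
grasp_force: 0.0
```

View pics/w4.png

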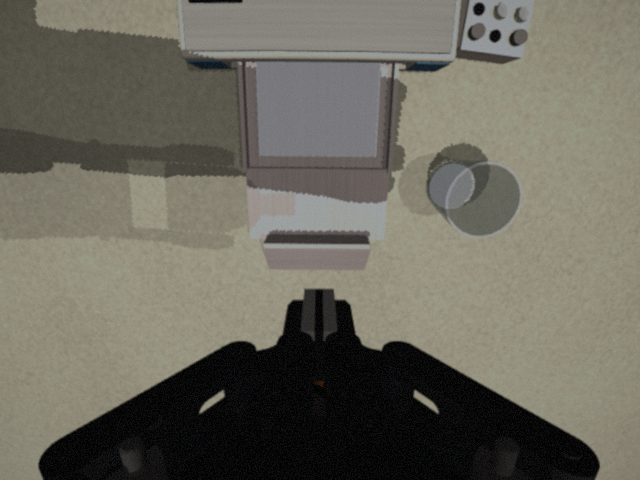

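The tray is out with its lip at y≈243, and the beaker is standing. One last look at the rocker from the scene camera.

```bash
python3 - <<'E'
from h import *
f=grab('scene');cv2.imwrite('pics/sc3.png',cv2.resize(f['pixels'][130:370,230:510,::-1],None,fx=2.4,fy=2.4,interpolation=2))
a,b=onz(grab('wrist'),(264,244),.058),onz(grab('wrist'),(370,245),.058)
m=(a+b)/2;x=np.array([np.cos(np.radians(76.5)),np.sin(np.radians(76.5))]);print('lip x',(m[:2]-[.579,.1115])@x)
E
```

```text
lip x -0.28310872109381163
```

View pics/sc3.png

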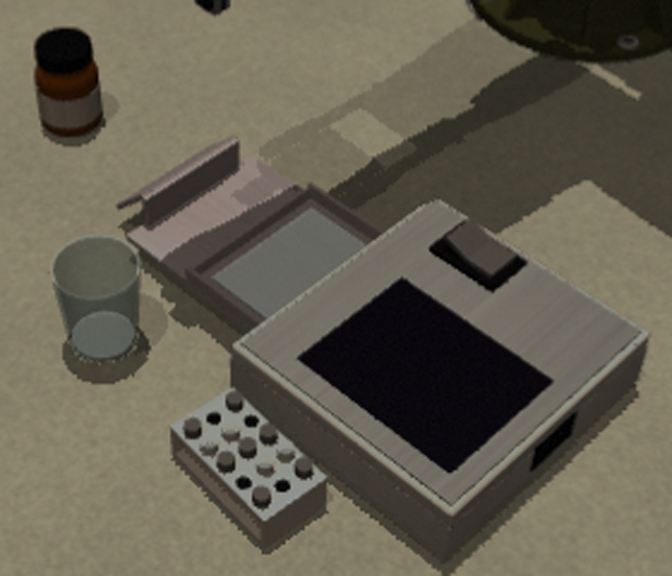

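The rocker's rear half is now down and its front half raised, at crop (480,245). The lip is at box x = -0.283 (the stop should put it at about -0.28), and the beaker, jar and rack are all standing. The arm is clear, so I'll hand in.

```bash
python3 -c "
from plant import r
print(r.sign_off())"
```

```text
the job is handed in; nothing more can be done
None
```

The job is handed in (no verdict shown): the rocker was pressed to its stop first, then the tray was drawn to its end stop; the beaker, jar and rack are still standing, and the arm is clear of everything.

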